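# Slide the coaster home into the serving board

### The job

Without picking it up, push the loose coaster along the top of the serving board with your fingertips, over the rim of the round recess in the middle, until it drops in and lies flat and fully home. Leave the tumbler that stands on the board, and the other glassware, where they are, and finish with the hand clear.

Things in the scene. Friction and masses are not known exactly. Their poses are not given: they have to be found in the camera images.
- coaster: Loose plain disc of hard ochre silicone, 90 mm in diameter and 8 mm thick, 65 g (hidden variation of about a third), wider than many grippers open. It starts lying flat on the top face of the board, on one side of the recess (either the board's +y or -y side), its centre 93 to 127 mm from the recess centre. Origin: centre of its underside; z points up.
- board: Oak serving board, fixed to the walnut top, 180 mm (its x) by 400 mm (its y) by 18 mm high, lying flat with its top face 18 mm above the work surface. Origin: centre of its underside; its y axis is its long direction, x its short one, z up. It has one round blind recess in the centre of its top face. The coaster lies on one half of its length and a tumbler stands on the other half.
- board_hole0 (a point): Centre of the mouth of the recess, level with the board's top face (z = 18 mm). The recess is 98 mm in diameter with a flat floor, lined in thin grey felt, 8 mm below the top face and a 1 mm bevel at its rim, so that the seated coaster lies flush with the board, with 4 mm of play all round. z up.
- tumbler_a: Crystal tumbler standing loose on the board, on the other side of the recess from the coaster, 100 to 125 mm from the recess centre along the board. 78 mm in diameter at the rim, 92 mm tall, 280 g. Bystander. Origin: centre of its underside.
- tumbler_b: Second crystal tumbler of the same size, standing loose on the walnut top to the right of the board, near the decanter. Bystander. Origin: centre of its underside.
- jar: Closed empty flip-top glass storage jar standing loose on the walnut top to the left of the board, 100 mm in diameter, 150 mm tall. Bystander. Origin: centre of its underside.
- decanter: Empty decanter in its wooden cradle (one piece, loose), 150 mm square at the cradle, 256 mm tall to the top of the stopper, standing to the right of the board. Bystander. Origin: centre of its underside.
Not all that is in view belongs to the job. Of the things that look like the coaster, the largest one is meant.

How it is judged:
At the end, for the whole second after the job is handed in: The coaster lies flat (within 0.03 rad) and at rest on the floor of the recess, its underside at least 6 mm below the board's top face and its centre within 6 mm of the recess centre; the tumbler on the board stands upright within 15 mm of its start (horizontal distance between coaster and board_hole0 below 0.006 m and z of coaster in the frame of board_hole0 below -0.006 m and angle between coaster's own z axis and vertical below 0.03 rad and linear speed of coaster below 0.02 m/s and distance of tumbler_a from where it was at the start of the episode below 0.015 m and angle between tumbler_a's own z axis and vertical below 0.05 rad); the robot touches nothing.
It fails at once if the coaster is lifted: its underside rises more than 8 mm above the board's top face (z of coaster in the frame of board_hole0 above 0.008 m).
It fails at once if the coaster is tipped up by more than 0.3 rad (angle between coaster's own z axis and vertical above 0.3 rad).
It fails at once if a tumbler, the jar or the decanter is shifted by more than 15 mm (distance of any of tumbler_a, tumbler_b, jar, decanter from where it was at the start of the episode above 0.015 m).
It also fails if it takes over 48 s, if anything falls off the work surface, if the arm or the gripper's body presses on something with over 40 N, if the wrist force passes 120 N, or if a joint passes its speed limit or range.

### The arm

A 6-joint arm with a two-finger parallel gripper is mounted at the origin on the work surface. World frame = base frame: x ahead of the robot, y to its left, z up, the work surface at z = 0. Lengths are in m, angles in rad, forces in N, time in s.
With the tool pointing down it reaches from about 0.25 to 0.775 m from the base axis. Payload 8.9 kg.
Tool frame: the origin (TCP) lies at the very end of the fingers, on their centre line; the grasp point (between the pads) lies 19 mm behind it; z points along the fingers, y is the line along which they close (so a half turn about z gives the same grasp; the last joint's range is limited). The gripper opens to 85 mm and grips with 20 to 120 N. Pads are 22 mm wide; open, the fingers measure 114 mm over their backs; the gripper's body (76 mm by 85 mm) begins 54 mm behind the grasp point. The pads swing forward as they close: fully open they stand 13 mm farther back than shut.
Start: joints at [-1.297, 0.291, -0.153, 1.127, 0, 1.431], TCP at [0.211, -0.481, 0.231] pointing down, gripper open.
Joint ranges: [-2.52, 2.52], [-0.91, 1.74], [-1.3, 1.37], [-1.96, 2.02], [-1.52, 1.47], [-3.14, 3.14]. Speed limits (rad/s): [2.22, 2.22, 2.79, 3.14, 3.14, 3.14].

### API

Orientations are given as a rotation vector (axis times angle).
In Python, from bench import env, eyes, finder gives the robot as it stands. The module is installed in compiled form; this text tells all that it offers.
- The arm moves only by the tool move_arm, never from a script. Its argument "deltas" is a list of rows, each a list of 2 entries, a list of its own where there are three numbers: the shift along the tool's x, y, z in units of 30 mm (1.0 is 30 mm), then the turn about the tool's z in rad. A call has 1 to 5 rows; each row is the pose to reach, as a shift and turn from the pose commanded when the call began, along the tool's axes at that moment; what a row does not reach only later rows make up. A row lasts 1/12 s, in which the tool goes at most 41.7 mm and 7.16 degrees, less where a joint would pass 70% of its speed; a pose out of reach is approached as far as the arm can. A call with a gripper value outside its range is refused whole. "gripper" is the opening, from -1 (shut) to 1 (fully open), set as the call begins (left out, the last holds). The fingers move at their own pace and stop on an object; "grip_force" is the grip in N (left out, the last holds). Time passes only in rows, so rows that repeat a pose let the fingers close. It gives the time, the measured TCP pose, the force, the opening and the grip force at its end, in the units of the state.
- env.sense(): the state, without advancing time (a new reading comes with each control period).
- eyes.camera(name): name is "scene" or "top" or "wrist"; returns (picture, depth): 384x512x3 uint8, blue, green, red; 384x512 float32, m along the optical axis (not along the pixel's ray), 0 where there is no reading.
- eyes.camera_params(name): a dict with "mtx" (3x3 intrinsics, pixels), "k1" (the pictures are not rectified: a ray, as slopes to the right and down, at radius r is drawn at 1 + k1 r^2 times it, then the intrinsics apply), "eye" and "attitude" of the camera in the world; the wrist camera has in their place "tool_from_camera" (4x4, takes a point from camera to tool coordinates, whose origin is the TCP and whose axes are the flange's). Camera axes: x right, y down, z forward; pixel columns grow to the right and rows downward; lengths in m; the calibration is good to about 2 mm. A picture is of the moment at which its call begins: read the wrist's pose just before it. camera_params takes no time and is no camera call.
- env.hand_in(): hands the job in; it is judged then, once.
Trained networks look in the newest picture that a camera, given by its name, has taken for a name from the list of things; names that differ only in an ending like _2 or _b are one class to them, and where a whole thing is asked for, a point or a joint stands for the part that bears it (a point fixed in the world has none). Each returns a list of dicts, best first, with "p" (0 to 1); they miss things now and then, are a little off and sometimes report something else, mostly with a low value. They report only what shows in the picture. A call takes as long as a camera call. They do not tell look-alikes from the thing itself.
- finder.spot_in(target, camera): "point" ([x, y, z] in m, in world coordinates, good to about 4 mm: the middle of the surface that is visible of it).
- finder.cut_out(target, camera): "region" (384x512 bool, what is visible of it).
- finder.spot_point(target, camera): "point" ([x, y, z] in m, in world coordinates, good to about 4 mm: a listed point, or the origin of a listed thing).
The state is a dict: "time_s": time; "joint_pos": joint angles; "qvel": joint speeds; "joint_torque": joint torques, N m; "position": TCP position; "ee_rot": TCP orientation; "contact_force": force on the tool from outside, world axes, zero at the start; "moment": the same for the moment, N m; "finger_gap": finger opening in m; "finger_force": force on a finger pad.
Only numpy, scipy, OpenCV 4.12 (cv2) and the standard library are available. Lean on these libraries where they do the work, as an engineer would, in place of code of your own. Each camera call takes 0.05 s, during which the arm holds its last target. There are 200 camera calls.

## Working session

There is one attempt and no reset: what is moved stays moved. The work goes in short steps, Python scripts to look and compute and a tool call to move; the robot and the scene stay as the last step left them, time stands still between calls to the robot, and variables do not carry over. Pictures are saved under pics/ and viewed, at most 10 in all, crops included, and the job is handed in when it is done.

Besides the shell and the picture viewer there is one more tool, called after "Request:" by a JSON object that holds its "name" and its "arguments", one argument or row to a line. move_arm: Moves the arm, as the interface text tells. Its arguments: {"type":"object","properties":{"deltas":{"type":"array","items":{"type":"array"}},"gripper":{"type":"number"},"grip_force":{"type":"number"}},"required":["deltas"]}

```bash
mkdir -p pics
cat > h.py <<'E'
import numpy as np, cv2
from scipy.spatial.transform import Rotation as R
from bench import env, eyes, finder
def w(cam,uv,z,depth=None):
    p=eyes.camera_params(cam); K=np.array(p["mtx"]);k=p["k1"]
    A=np.array(p["attitude"]); A=A if A.shape==(3,3) else R.from_rotvec(A).as_matrix()
    e=np.array(p["eye"]); out=[]
    for u,v in np.atleast_2d(uv):
        d=np.array([(u-K[0,2])/K[0,0],(v-K[1,2])/K[1,1]]); s=d.copy()
        for _ in range(20): s=d/(1+k*(s@s))
        r=A@np.array([s[0],s[1],1]); out.append(e+r*(z-e[2])/r[2])
    return np.array(out)
E
python3 - <<'E'
from h import *
print(eyes.camera_params("top"))
print(env.sense())
for c in ["top","scene"]:
    im,d=eyes.camera(c); cv2.imwrite(f"pics/{c}0.png",im); np.save(f"{c}0.npy",d)
    for t in ["coaster","board","board_hole0","tumbler_a"]:
        for f in (finder.spot_point,):
            print(c,t,[(np.round(q["point"],4),round(q["p"],2)) for q in f(t,c)])
E
```

```text
{'mtx': array([[355.47454921,   0.        , 248.74087229],
       [  0.        , 355.47454921, 200.57616258],
       [  0.        ,   0.        ,   1.        ]]), 'k1': 0.02564518852545269, 'eye': array([0.51028566, 0.00667803, 1.14120278]), 'attitude': array([-2.18319725,  2.24771719, -0.04041064])}
{'time_s': 0.0, 'joint_pos': array([-1.29729848e+00,  2.91284460e-01, -1.54126942e-01,  1.12669509e+00,
       -1.33829261e-05,  1.43150029e+00]), 'qvel': array([ 1.35604363e-03, -2.43644134e-04,  4.82986232e-04, -7.20859603e-05,
        3.23080724e-04,  6.84902873e-04]), 'joint_torque': array([-1.02550621e-03, -5.37141109e+01,  3.31369400e+01,  1.57752726e-02,
       -4.87221096e-04, -5.72414393e-06]), 'position': array([ 0.21049621, -0.48047531,  0.2307299 ]), 'ee_rot': array([-3.07363581e+00, -6.43553505e-01,  1.58898952e-04]), 'contact_force': array([ 0.31277862, -0.0364279 , -0.57215561]), 'moment': array([ 0.01473516, -0.00386261,  0.00491217]), 'finger_force': 0.0, 'finger_gap': 0.08550853916507968}
top coaster [(array([ 0.4941, -0.3188,  0.0012]), 0.79), (array([ 0.5479, -0.1405,  0.0182]), 0.63), (array([ 0.6312, -0.3091,  0.0026]), 0.63)]
top board [(array([ 0.5199, -0.0274,  0.0031]), 0.85)]
top board_hole0 [(array([ 0.526 , -0.0291,  0.0171]), 0.95)]
top tumbler_a [(array([0.4833, 0.0844, 0.0208]), 0.97), (array([ 0.6448, -0.456 , -0.0023]), 0.71)]
scene coaster [(array([ 0.5456, -0.1378,  0.0184]), 0.83), (array([ 0.6317, -0.3091,  0.0012]), 0.81), (array([ 0.493 , -0.3176, -0.0069]), 0.65)]
scene board [(array([ 0.5204, -0.0298, -0.0025]), 0.57)]
scene board_hole0 [(array([ 0.5261, -0.0292,  0.0184]), 0.7)]
scene tumbler_a [(array([0.4791, 0.0835, 0.0154]), 0.71), (array([ 0.6432, -0.4544, -0.0011]), 0.59), (array([ 0.5439, -0.1394,  0.0225]), 0.18)]
```

View pics/top0.png

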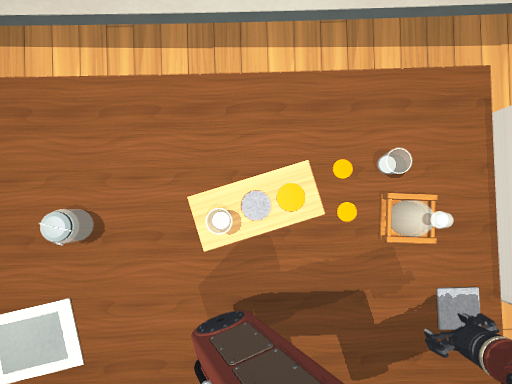

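View pics/scene0.png

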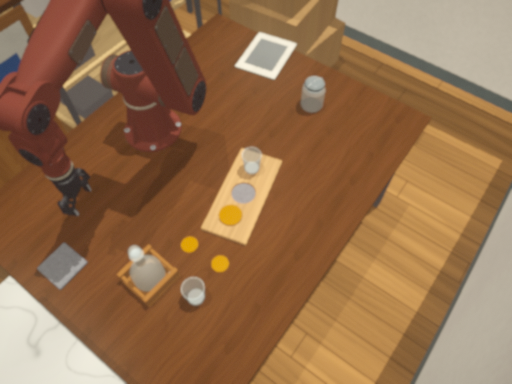

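The top view shows three ochre discs: A on the board at (290,197), B at (343,169) and C at (347,212). B and C are smaller and lie on the walnut. The recess is at (256,205) and tumbler_a at (219,220). I choose A, the largest one and on the board, and will check it in a close crop while measuring.

Run:
```python
from h import *
im=cv2.imread("pics/top0.png")
hsv=cv2.cvtColor(im,cv2.COLOR_BGR2HSV)
m=((hsv[...,0]>15)&(hsv[...,0]<32)&(hsv[...,1]>230)&(hsv[...,2]>170)).astype(np.uint8)
g=((hsv[...,1]<90)&(hsv[...,2]>90)).astype(np.uint8); k=np.zeros_like(g); cv2.circle(k,(256,205),20,1,-1); g&=k
def fit(mask,z,name):
    cs,_=cv2.findContours(mask,cv2.RETR_EXTERNAL,cv2.CHAIN_APPROX_NONE)
    for c in cs:
        if cv2.contourArea(c)<150: continue
        p=w("top",c[:,0,:].astype(float),z)[:,:2]
        (x,y),ax,_=cv2.fitEllipse(p.astype(np.float32)*1000)
        print(name,c[:,0].mean(0),"centre",x,y,"axes",ax)
fit(m,.026,"ochre"); fit(g,.018,"recess")
x=cv2.resize(im[140:270,180:370],None,fx=4,fy=4,interpolation=cv2.INTER_CUBIC); cv2.imwrite("pics/crop.png",x)
for t in("coaster","board_hole0"):
  finder  # two cameras
s=env.sense(); M=R.from_rotvec(s["ee_rot"]).as_matrix(); print(M.round(3))
```

```text
ochre [346.5        211.14814815] centre 494.0592346191406 -313.8437805175781 axes (57.499053955078125, 58.20556640625)
ochre [342.07407407 168.53703704] centre 629.0509033203125 -304.8134765625 axes (57.74256134033203, 58.818782806396484)
recess [257.50847458 207.57627119] centre 518.8450317382812 -31.06206512451172 axes (94.29142761230469, 105.02310180664062)
[[ 0.916  0.401 -0.   ]
 [ 0.401 -0.916  0.   ]
 [ 0.    -0.    -1.   ]]
```

View pics/crop.png

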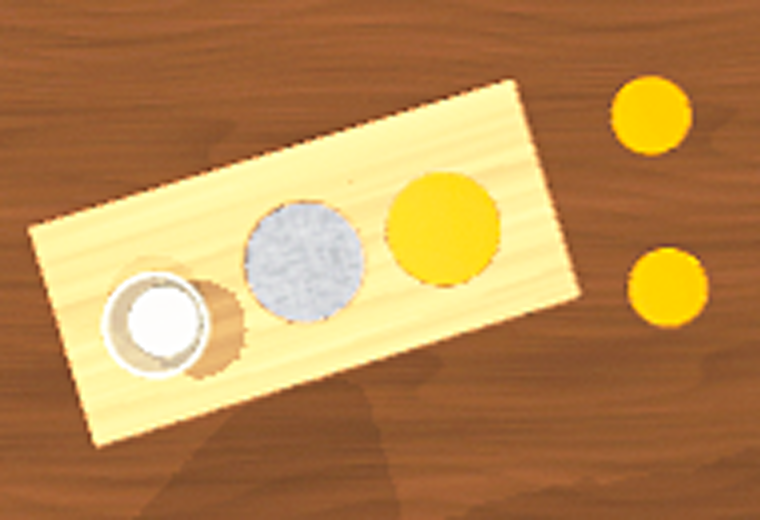

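The crop shows the board coaster at crop (442,229), full frame (290.5,197). It is clearly larger than the two 58 mm discs, so the choice stands. The recess is at crop (304,262), full frame (256,205.5). My recess fit disagrees with that, so I'll refine both fits.

```bash
cat >> h.py <<'E'
def discs(im):
    """coaster and recess centres (m) from a top picture"""
    lab=cv2.cvtColor(im,cv2.COLOR_BGR2LAB).astype(int); out={}
    for n,c,z,sel in (("coaster",(290,197),.026,lab[...,2]>185),("recess",(256,205),.018,abs(lab[...,2]-126)<14)):
        m=sel.astype(np.uint8); box=np.zeros_like(m); cv2.rectangle(box,(237,178),(310,222),1,-1)
        m=cv2.morphologyEx(m&box,cv2.MORPH_OPEN,np.ones((3,3),np.uint8))
        cs,_=cv2.findContours(m,cv2.RETR_EXTERNAL,cv2.CHAIN_APPROX_NONE)
        if not cs: out[n]=None; continue
        c=max(cs,key=cv2.contourArea); (x,y),ax,_=cv2.fitEllipse(w("top",c[:,0].astype(float),z)[:,:2].astype(np.float32)*1000)
        out[n]=(round(x,1),round(y,1),np.round(ax,1))
    return out
E
python3 - <<'E'
from h import *
im=cv2.imread("pics/top0.png")
lab=cv2.cvtColor(im,cv2.COLOR_BGR2LAB)
print([lab[v,u].tolist() for u,v in((290,197),(256,205),(272,188),(343,169))])
print(discs(im)); print(w("top",[[290.4,197.1]],.026),w("top",[[255.9,205.4]],.018),w("top",[[219,221]],.11))
E
```

```text
[[227, 123, 211], [214, 129, 125], [244, 120, 168], [217, 130, 214]]
{'coaster': (545.1, -139.4, array([86.6, 87.2])), 'recess': (522.2, -29.3, array([89.3, 90. ]))}
[[ 0.54375785 -0.139032    0.026     ]] [[ 0.52091761 -0.03011942  0.018     ]] [[0.47803464 0.08102925 0.11      ]]
```

Request:
{"name": "move_arm", "arguments": {
  "deltas": [
    [[0.84,-1.1,0],-0.12],
    [[1.68,-2.2,0],-0.24],
    [[2.5,-3.3,0],-0.36],
    [[3.3,-4.4,0],-0.48],
    [[4.2,-5.4,0],-0.6]
  ],
  "gripper": 0.18
}}

```text
time_s: 0.92
position: [0.2606, -0.2799, 0.2312]
ee_rot: [-2.743, -1.531, 0.0]
contact_force: [1.3, 0.3, 0.2]
finger_gap: 0.0504
finger_force: 0.0
```

```bash
cat >> h.py <<'E'
def go(x,y,yawdeg,z):
    """print tool-frame shift (units) and turn to a world target"""
    s=env.sense(); M=R.from_rotvec(s["ee_rot"]).as_matrix()
    d=M.T@(np.array([x,y,z])-s["position"])/.03
    yaw=np.arctan2(M[1,0],M[0,0]); t=-((np.radians(yawdeg)-yaw+np.pi)%(2*np.pi)-np.pi)
    print("t",round(s["time_s"],2),"pos",s["position"].round(4),"yaw",np.degrees(yaw).round(1),"F",s["contact_force"].round(1),"gap",round(s["finger_gap"],4),"shift",d.round(2),"turn",round(t,3))
E
python3 -c "from h import *; go(.559,-.208,101.5,.12)"
```

```text
t 0.92 pos [ 0.2606 -0.2799  0.2312] yaw 58.3 F [1.3 0.3 0.2] gap 0.0504 shift [7.26 7.21 3.71] turn -0.754
```

Request:
{"name": "move_arm", "arguments": {
  "deltas": [
    [[0.8,0.8,0.2],-0.1],
    [[1.6,1.6,0.4],-0.2],
    [[2.4,2.4,0.6],-0.3],
    [[3.2,3.2,0.8],-0.4],
    [[4.0,4.0,1.0],-0.5]
  ]
}}

```text
time_s: 1.33
position: [0.4281, -0.2429, 0.2012]
ee_rot: [2.279, 2.162, 0.0]
contact_force: [0.2, -1.2, 1.0]
finger_gap: 0.0508
finger_force: 0.0
```

```bash
python3 -c "from h import *; go(.559,-.208,101.5,.08)"
```

```text
t 1.33 pos [ 0.4281 -0.2429  0.2012] yaw 87.0 F [ 0.2 -1.2  1. ] gap 0.0508 shift [1.39 4.29 4.04] turn -0.254
```

Request:
{"name": "move_arm", "arguments": {
  "deltas": [
    [[0.3,0.9,0.8],-0.06],
    [[0.6,1.8,1.6],-0.12],
    [[0.9,2.7,2.4],-0.18],
    [[1.2,3.5,3.2],-0.24],
    [[1.39,4.29,4.04],-0.254]
  ]
}}

```text
time_s: 1.75
position: [0.5588, -0.2086, 0.079]
ee_rot: [1.988, 2.432, 0.0]
contact_force: [-0.2, -1.8, 0.1]
finger_gap: 0.0503
finger_force: 0.0
```

Run:
```python
from h import *
go(.559,-.208,101.5,.021)
im,d=eyes.camera("scene"); cv2.imwrite("pics/s1.png",cv2.resize(im[100:300,130:380],None,fx=3,fy=3))
im,d=eyes.camera("wrist"); cv2.imwrite("pics/w1.png",im)
```

```text
t 1.75 pos [ 0.5588 -0.2086  0.079 ] yaw 101.5 F [-0.2 -1.8  0.1] gap 0.0503 shift [0.02 0.01 1.93] turn -0.0
```

View pics/w1.png

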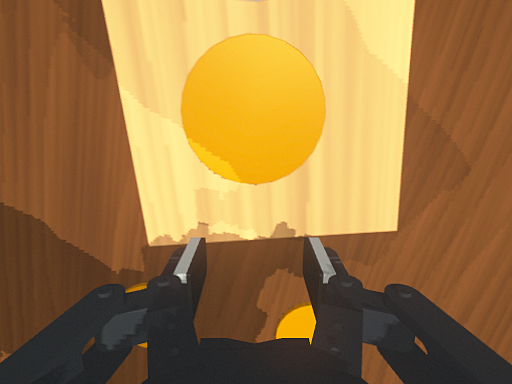

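The wrist view shows the coaster centred at (253,110) between the fingertips at (190,260) and (320,260). I'll go down just short of the coaster and feel for the board's top.

Request:
{"name": "move_arm", "arguments": {
  "deltas": [
    [[0.1,0,0.5],0],
    [[0.2,0,1.0],0],
    [[0.25,0,1.5],0],
    [[0.25,0,1.8],0],
    [[0.25,0,1.9],0]
  ]
}}

```text
time_s: 2.27
position: [0.5548, -0.202, 0.0223]
ee_rot: [-1.993, -2.426, 0.001]
contact_force: [-0.0, 1.1, -0.6]
finger_gap: 0.0504
finger_force: 0.0
```

Request:
{"name": "move_arm", "arguments": {
  "deltas": [
    [[0,0,0.05],0],
    [[0,0,0.1],0],
    [[0,0,0.1],0]
  ]
}}

```text
time_s: 2.52
position: [0.5562, -0.2026, 0.0208]
ee_rot: [1.993, 2.427, 0.0]
contact_force: [-0.3, -0.5, 0.2]
finger_gap: 0.0504
finger_force: 0.0
```

Request:
{"name": "move_arm", "arguments": {
  "deltas": [
    [[0,0,0.03],0],
    [[0,0,0.06],0],
    [[0,0,0.06],0]
  ]
}}

```text
time_s: 2.77
position: [0.556, -0.2023, 0.0185]
ee_rot: [1.993, 2.428, 0.0]
contact_force: [-0.4, 0.3, 0.6]
finger_gap: 0.0503
finger_force: 0.0
```

Request:
{"name": "move_arm", "arguments": {
  "deltas": [
    [[0,0,0.03],0],
    [[0,0,0.06],0],
    [[0,0,0.06],0]
  ]
}}

```text
time_s: 3.02
position: [0.5557, -0.2021, 0.0163]
ee_rot: [-1.993, -2.428, 0.0]
contact_force: [-0.2, -0.4, 0.0]
finger_gap: 0.05
finger_force: 0.0
```

Request:
{"name": "move_arm", "arguments": {
  "deltas": [
    [[0,0,0.03],0],
    [[0,0,0.06],0],
    [[0,0,0.06],0]
  ]
}}

```text
time_s: 3.27
position: [0.5559, -0.2022, 0.015]
ee_rot: [1.993, 2.428, 0.0]
contact_force: [-1.9, 1.1, 4.2]
finger_gap: 0.0504
finger_force: 2.3
```

The tips meet the board at TCP z of about 0.0152, so I'll raise by 3 mm and push slowly.

Request:
{"name": "move_arm", "arguments": {
  "deltas": [
    [[0,0,-0.1],0],
    [[0.2,0,-0.11],0],
    [[0.4,0,-0.11],0],
    [[0.6,0,-0.11],0],
    [[0.8,0,-0.11],0]
  ]
}}

```text
time_s: 3.68
position: [0.551, -0.1779, 0.018]
ee_rot: [1.993, 2.428, -0.0]
contact_force: [0.4, 0.0, -0.2]
finger_gap: 0.0504
finger_force: 0.3
```

Request:
{"name": "move_arm", "arguments": {
  "deltas": [
    [[0.17,0,0],0],
    [[0.34,0,0],0],
    [[0.51,0,0],0],
    [[0.68,0,0],0],
    [[0.85,0,0],0]
  ]
}}

```text
time_s: 4.1
position: [0.5461, -0.1531, 0.018]
ee_rot: [1.993, 2.428, -0.0]
contact_force: [0.5, -0.1, -0.2]
finger_gap: 0.0505
finger_force: 0.3
```

Run:
```python
from h import *
go(.5305,-.076,101.5,.0185)
im,d=eyes.camera("top"); cv2.imwrite("pics/t2.png",cv2.resize(im[140:270,180:370],None,fx=4,fy=4)); print(discs(im))
for t in["coaster","board_hole0"]: print(t,[(np.round(q["point"],4),round(q["p"],2)) for q in finder.spot_point(t,"top")])
im,d=eyes.camera("wrist"); cv2.imwrite("pics/w2.png",im)
```

```text
t 4.1 pos [ 0.5461 -0.1531  0.018 ] yaw 101.2 F [ 0.5 -0.1 -0.2] gap 0.0505 shift [ 2.62 -0.01 -0.02] turn -0.005
{'coaster': (535.1, -101.3, array([73.2, 91.3])), 'recess': (521.8, -26.5, array([82. , 92.3]))}
coaster [(array([ 0.5368, -0.1033,  0.0202]), 0.6), (array([ 6.283e-01, -3.090e-01,  5.000e-04]), 0.49)]
board_hole0 [(array([ 0.5229, -0.0303,  0.0172]), 0.72)]
```

View pics/w2.png

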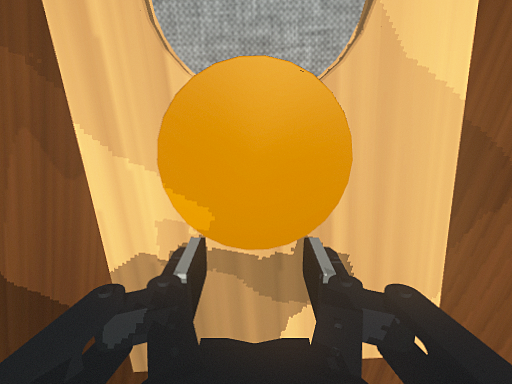

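The wrist view shows the coaster at (254,152) against both tips. The recess centre column is at about 260, roughly 2–3 mm to the right, so I'll keep pushing with a slight +y correction.

Request:
{"name": "move_arm", "arguments": {
  "deltas": [
    [[0.17,0.02,0],0],
    [[0.34,0.04,0],0],
    [[0.51,0.06,0],0],
    [[0.68,0.07,0],0],
    [[0.85,0.08,0],0]
  ]
}}

```text
time_s: 4.72
position: [0.5435, -0.1276, 0.018]
ee_rot: [-1.993, -2.428, 0.0]
contact_force: [0.7, 0.1, 0.5]
finger_gap: 0.0507
finger_force: 0.3
```

Request:
{"name": "move_arm", "arguments": {
  "deltas": [
    [[0.17,0,0],0],
    [[0.34,0,0],0],
    [[0.51,0,0],0],
    [[0.68,0,0],0],
    [[0.85,0,0],0]
  ]
}}

```text
time_s: 5.13
position: [0.5385, -0.1026, 0.018]
ee_rot: [1.993, 2.428, -0.0]
contact_force: [0.6, -0.2, 0.4]
finger_gap: 0.0505
finger_force: 0.3
```

Run:
```python
from h import *
go(.533,-.077,101.5,.0185)
im,d=eyes.camera("wrist"); cv2.imwrite("pics/w3.png",im)
```

```text
t 5.13 pos [ 0.5385 -0.1026  0.018 ] yaw 101.2 F [ 0.6 -0.2  0.4] gap 0.0505 shift [ 0.87 -0.01 -0.02] turn -0.005
```

View pics/w3.png

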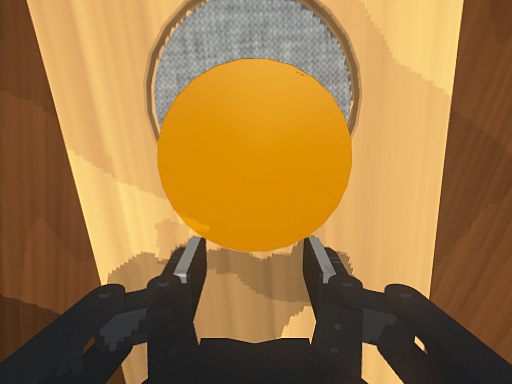

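The coaster (158–352, centre row 154) is laterally aligned with the recess (148–361, centre row about 88). About 28 mm remains.

Request:
{"name": "move_arm", "arguments": {
  "deltas": [
    [[0.15,0,0],0],
    [[0.3,0,0],0],
    [[0.45,0,0],0],
    [[0.6,0,0],0],
    [[0.75,0,0],0]
  ]
}}

```text
time_s: 5.6
position: [0.5341, -0.0806, 0.018]
ee_rot: [-1.993, -2.428, -0.0]
contact_force: [1.0, 0.2, -0.1]
finger_gap: 0.0504
finger_force: 0.2
```

Run:
```python
from h import *
go(.533,-.077,101.5,.0185)
im,d=eyes.camera("wrist"); cv2.imwrite("pics/w4.png",im)
```

```text
t 5.6 pos [ 0.5341 -0.0806  0.018 ] yaw 101.2 F [ 1.   0.2 -0.1] gap 0.0504 shift [ 0.12 -0.01 -0.02] turn -0.005
```

View pics/w4.png

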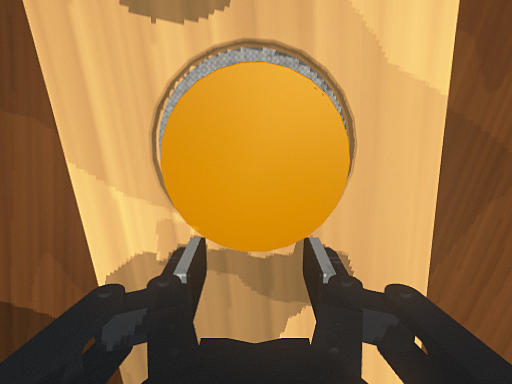

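The coaster's front edge has tipped in, and a thin felt crescent is left at the far side (rows 45–62). It needs a few mm more.

Request:
{"name": "move_arm", "arguments": {
  "deltas": [
    [[0.05,0,0],0],
    [[0.1,0,0],0],
    [[0.15,0,0],0],
    [[0.15,0,0],0]
  ]
}}

```text
time_s: 5.98
position: [0.5332, -0.0764, 0.018]
ee_rot: [-1.993, -2.428, -0.0]
contact_force: [0.9, -0.3, 0.1]
finger_gap: 0.0506
finger_force: 0.0
```

Run:
```python
from h import *
go(.533,-.077,101.5,.0185)
im,d=eyes.camera("wrist"); cv2.imwrite("pics/w5.png",im)
```

```text
t 5.98 pos [ 0.5332 -0.0764  0.018 ] yaw 101.2 F [ 0.9 -0.3  0.1] gap 0.0506 shift [-0.02 -0.01 -0.02] turn -0.005
```

View pics/w5.png

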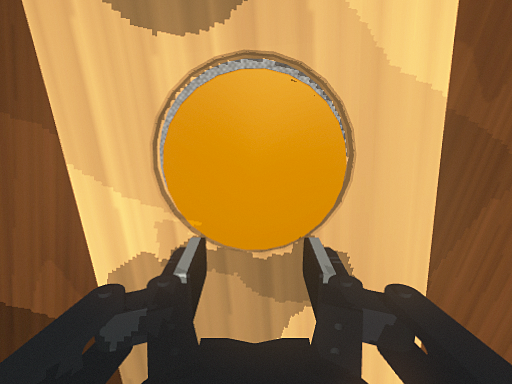

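The coaster now appears smaller (162–348) and ringed by the rim, so it seems to have dropped. I'll back off, lift clear, and verify with depth.

Request:
{"name": "move_arm", "arguments": {
  "deltas": [
    [[-0.15,0,0],0],
    [[-0.4,0,0],0],
    [[-0.5,0,-0.6],0],
    [[-0.5,0,-1.4],0],
    [[-0.5,0,-2.3],0]
  ]
}}

```text
time_s: 6.45
position: [0.5355, -0.0922, 0.087]
ee_rot: [-1.993, -2.426, 0.001]
contact_force: [0.7, 0.1, 0.2]
finger_gap: 0.0506
finger_force: 0.0
```

Request:
{"name": "move_arm", "arguments": {
  "deltas": [
    [[-0.8,0,-0.8],0],
    [[-1.6,0,-1.2],0],
    [[-2.2,0,-1.4],0],
    [[-2.2,0,-1.4],0],
    [[-2.2,0,-1.4],0]
  ]
}}

```text
time_s: 6.87
position: [0.5494, -0.1576, 0.1292]
ee_rot: [1.995, 2.425, 0.0]
contact_force: [-0.5, 0.7, -0.4]
finger_gap: 0.0508
finger_force: 0.0
```

Run:
```python
from h import *
s=env.sense(); im,d=eyes.camera("wrist"); p=eyes.camera_params("wrist"); cv2.imwrite("pics/w6.png",im)
K=np.array(p["mtx"]); T=np.array(p["tool_from_camera"]); M=R.from_rotvec(s["ee_rot"]).as_matrix()
v,u=np.mgrid[:384,:512]; q=np.stack([u,v],-1).reshape(-1,1,2).astype(float)
n=cv2.undistortPoints(q,K,np.array([p["k1"],0,0,0.])).reshape(384,512,2)
P=np.concatenate([n,np.ones((384,512,1))],-1)*d[...,None]
P=(P@T[:3,:3].T+T[:3,3])@M.T+s["position"]
lab=cv2.cvtColor(im,cv2.COLOR_BGR2LAB).astype(int)
m=((lab[...,2]>185)&(d>0)&(P[...,1]>-.11)&(P[...,1]<.04)).astype(np.uint8)
_,L,st,_=cv2.connectedComponentsWithStats(m); i=1+st[1:,4].argmax(); m=cv2.erode((L==i).astype(np.uint8),np.ones((7,7)))>0
def pl(m):
    X=P[m]; c=X.mean(0); nn=np.linalg.svd((X-c)[::7],full_matrices=False)[2][2]; nn*=np.sign(nn[2]); return c.round(4),nn.round(4)
r=np.hypot(P[...,0]-.5235,P[...,1]+.0295)
b=(r>.055)&(r<.075)&(abs(P[...,2]-.018)<.006)&(lab[...,2]<185)
print("coaster",st[i],*pl(m)); print("board",b.sum(),*pl(b))
im,_=eyes.camera("top"); print(discs(im)); cv2.imwrite("pics/t6.png",cv2.resize(im[140:270,180:370],None,fx=4,fy=4))
for t in["coaster","board_hole0","tumbler_a"]: print(t,[(np.round(q["point"],4),round(q["p"],2)) for q in finder.spot_point(t,"top")])
```

```text
coaster [ 196    0  117   93 9073] [ 0.525  -0.0387  0.0178] [-1.e-03 -8.e-04  1.e+00]
board 8267 [ 0.5296 -0.0603  0.0177] [-5.0e-04 -1.2e-03  1.0e+00]
{'coaster': (523.6, -31.9, array([84.7, 85.3])), 'recess': (579.1, -195.0, array([15.7, 48.4]))}
coaster [(array([ 0.5256, -0.0282,  0.0113]), 0.81)]
board_hole0 [(array([ 0.5215, -0.0296,  0.0165]), 0.74)]
tumbler_a [(array([ 0.643 , -0.4562,  0.0023]), 0.95), (array([0.4811, 0.0853, 0.0249]), 0.73)]
```

View pics/w6.png

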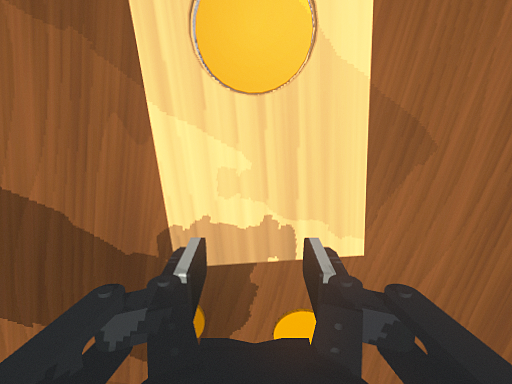

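The coaster's top is level with the board (17.8 against 17.7 mm) and flat to within about 0.001 rad. It sits inside the rim at (254,40), where the play limits it to 4 mm off centre. The tumbler hasn't moved and the hand is clear, so I'm handing it in.

```bash
python3 -c "
from bench import env; print(env.hand_in())"
```

```text
the job is handed in; nothing more can be done
None
```

I pushed the coaster into the recess and handed the job in; it measured flat and flush with the board, tumbler_a measured within a few mm of its start, and the hand is clear (no verdict came back).

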